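Charge the grinding jar and seat its bayonet collar

TASK

Tip all four steel grinding balls out of the blue pouring tray, through the open collar, into the grinding jar, and stand the tray back upright on the worktop. Then turn the knurled collar until its hidden keyways drop over the pins inside, push it down fully home against its spring, and finish while still holding it there. Leave the timer and the steel tin where they are.

Things in the scene. Friction and masses are not known exactly. Their poses are not given: they have to be found in the camera images.
- jar: Grinding jar, fixed to the worktop: grey 104 x 104 x 14 mm base plate, round steel body (61 mm diameter, flange top 50 mm above the worktop) and an upright aluminium tube, 43 mm outside, 38 mm inside, 82 mm high. Origin on the tube's axis at worktop height, z up. Three 6 mm cross pins stick out of the tube, 120 degrees apart, hidden under the collar; their angle is not known.
- jar_rim (a point): Centre of the jar's 38 mm mouth, at the tube's rim, 82 mm above the worktop. The closed floor inside the tube is at 50 mm.
- jar_seat (a point): Point on the jar's axis at flange height, 50 mm above the worktop: the seat where the collar's lower edge sits when fully home.
- spring_ring (a joint): Orange sprung ring, 61 mm diameter, standing 7 mm proud of the jar's flange under the collar. 0 m = up, 0.007 m = pressed flush with the flange. It pushes back 1.2 N per mm (about 8 N flush).
- collar: Loose knurled aluminium collar, 62 mm outer diameter, 38 mm tall, 46 mm bore with a funnel-shaped mouth, 0.15 kg, standing over the jar's tube. Origin on its axis at its lower edge, z up. At the start it rests on the hidden pins, lower edge 62 mm above the worktop.. Inside are three hidden keyways 120 degrees apart, 11 mm wide, with about 6 degrees of play either side.
- collar_top (a point): Centre of the collar's top face, 38 mm above its lower edge. Turned clockwise seen from above, the keyways meet the pins after 15 to 70 degrees (the other way: up to 100). The collar, if free, then sinks 6 mm onto the orange ring; pushed on, it goes 12 mm down in all, until it sits on the flange (fully home). Let go, it springs up about 6 mm.
- tray: Loose blue pouring tray, 117 mm long, 39 mm wide, walls 26 mm high, 0.16 kg. Origin at the underside, x towards its nose (pouring direction), z up; spans x = -55 to +62 mm. The floor slopes 3 degrees up to the nose, so the balls rest at the back, and ends at x = +30 mm. Dip the nose 30 to 40 degrees and the balls roll to it and drop out of the hole below.
- tray_grip (a point): Middle of the tray's upright grip, at x = -50 mm, 50 mm above the underside. The grip is 10 mm thick along the tray's x, 30 mm wide in y, and its top is 64 mm above the underside; below 26 mm are the walls.
- tray_hole (a point): Middle of the hole under the tray's nose, at underside level (x = +45 mm). The hole is 29 mm long (x = +30 to +59 mm) and 34 mm wide, with the end wall in front of it, open above and below.
- ball1_center (a point): Centre of steel grinding ball 1 of 4, 13 mm diameter, 11 g, lying in the tray at the start
- ball2_center (a point): Centre of steel grinding ball 2 of 4, 13 mm diameter, 11 g, lying in the tray at the start
- ball3_center (a point): Centre of steel grinding ball 3 of 4, 13 mm diameter, 11 g, lying in the tray at the start
- ball4_center (a point): Centre of steel grinding ball 4 of 4, 13 mm diameter, 11 g, lying in the tray at the start
- timer: Small white bench timer, 62 x 66 x 20 mm, a bystander; origin at its underside
- tin: Small closed stainless steel tin, 65 x 79 x 60 mm, a bystander; origin at its underside
Mind the look-alikes: they are no part of the job. Leave any green or turquoise look-alike of the tray alone.

How it is judged:
By the outcome, as a careful person would: the job done as asked, in the order asked, and still so for the second after the job is handed in, while the arm keeps its last pose, push and grip.
It also fails if it takes over 64 s, if anything falls off the work surface, if the arm or the gripper's body presses on something with over 40 N, if the wrist force passes 120 N, or if a joint passes its speed limit or range.

ROBOT

A 7-joint arm with a two-finger parallel gripper is mounted at the origin on a cart in front of the work surface, level with it; the furniture and walls round the work are solid. World frame = base frame: x ahead of the robot, y to its left, z up, the work surface at z = 0. Lengths are in m, angles in rad, forces in N, time in s.
With the tool pointing down it reaches from about 0.4 to 0.9 m from the base axis. Payload 5.5 kg.
Tool frame: the origin (TCP) lies midway between the tips of the shut fingers; the grasp point (between the pads) lies 19 mm behind it (manip.grip_depth is the distance from the TCP to the grasp point, in m); z points along the fingers, y is the line along which they close (so a half turn about z gives the same grasp; the last joint's range is limited). The gripper opens to 92 mm and grips with 3 to 60 N. Pads are 19 mm wide; open, the fingers measure 130 mm over their backs; the gripper's body (75 mm by 190 mm) begins 47 mm behind the grasp point.
Start: joints at [-0.839, 0.501, -0.427, 1.55, 0.221, 1.138, -0.21], TCP at [0.294, 0.58, 0.227] pointing down, gripper open.
Joint ranges: [-2.88, 2.88], [-0.31, 2.03], [-1.54, 1.56], [0.2, 2.42], [-1.41, 4.55], [0.19, 2.02], [-2.57, 2.57]. Speed limits (rad/s): [2.57, 2.57, 3.14, 3.14, 3.14, 3.14, 3.14].

INTERFACE

Orientations are given as a unit quaternion [x, y, z, w].
In Python, from bench import manip, effector, viewer gives the robot as it stands. Calls block until the motion is done:
- manip.move_pose(position, orientation): joint-space move of the TCP to a pose.
- manip.servo_line(position, ori=None, vel=0.15): straight line of the TCP; ori=None keeps the orientation; vel is the mean speed in m/s.
- manip.movej(angles): joint-space move.
- effector.open_jaws() and effector.close(f_grip=None): open the fingers fully, or close them until they stop; f_grip is the grip in N (None keeps the last).
- manip.sleep(seconds).
- manip.solve_ik(position, orientation): joint angles nearest the present ones, or None.
- viewer.get_image(name): name is "side" or "top"; returns the picture (420x560x3 uint8, red, green, blue); there is no depth.
- viewer.get_calibration(name): a dict with "vfov" (degrees; the focal length in pixels is half the picture's height over the tangent of half this angle, whatever the lens; pixels are square), "cx", "cy" (the principal point, pixels), "dist_coeffs" ([k1, k2, p1, p2, k3] as OpenCV has them; the pictures are not rectified), "eye" and "attitude" of the camera in the world. Camera axes: x right, y down, z forward; pixel columns grow to the right and rows downward; lengths in m; the calibration is good to about 2 mm. A picture is of the moment at which its call begins. get_calibration takes no time and is no camera call.
A pose or a line that the arm cannot do raises manip.PlanningError and nothing moves.
- manip.hand_in(): hands the job in; it is judged then, once.
Readings, each from a call of its own:
- manip.current_clock(): time.
- manip.current_q(): joint angles.
- manip.current_joint_velocities(): joint speeds.
- manip.current_tau(): joint torques, N m.
- manip.current_tool_pos(): TCP position.
- manip.current_tcp_rot(): TCP orientation.
- manip.current_force(): force on the tool from outside, world axes, zero at the start.
- manip.current_wrist_torque(): the same for the moment, N m.
- manip.current_finger_gap(): finger opening in m.
- manip.current_gripper_force(): force on a finger pad.
Only numpy, scipy, OpenCV 4.12 (cv2) and the standard library are available. Lean on these libraries where they do the work, as an engineer would, in place of code of your own. Each camera call takes 0.05 s, during which the arm holds its last target. There are 200 camera calls.

## Working session

There is one attempt and no reset: what is moved stays moved. The work goes in short steps, each a Python script; the robot and the scene stay as the last script left them, time stands still between calls to the robot, and variables do not carry over. Pictures are saved under pics/ and viewed, at most 10 in all, crops included, and the job is handed in when it is done.

```bash
mkdir -p pics; ls; python3 - <<'E'
from bench import manip, effector, viewer
import cv2
for n in("side","top"):
    im=viewer.get_image(n); cv2.imwrite(f"pics/{n}0.png",im[:,:,::-1]); print(n,viewer.get_calibration(n))
print(manip.current_clock(),manip.current_tcp_rot(),manip.current_finger_gap())
E
```

```text
pics
side {'vfov': 55.85789090423327, 'cx': 282.51875562119517, 'cy': 206.23111329207606, 'dist_coeffs': array([0.01454887, 0.        , 0.        , 0.        , 0.        ]), 'eye': array([ 0.35090652, -0.78682705,  0.66038007]), 'attitude': array([ 0.90998786, -0.12164447,  0.05905231, -0.39196625])}
top {'vfov': 42.81925278869686, 'cx': 285.99061141080085, 'cy': 206.29593881534572, 'dist_coeffs': array([-0.17903339,  0.        ,  0.        ,  0.        ,  0.        ]), 'eye': array([ 0.39549663, -0.20282476,  1.26697555]), 'attitude': array([ 0.70824755, -0.70362456,  0.03310193, -0.04692704])}
0.1 [ 2.32196937e-01  9.72668410e-01 -8.39137248e-04 -2.07715917e-04] 0.09189715197829287
```

View pics/side0.png

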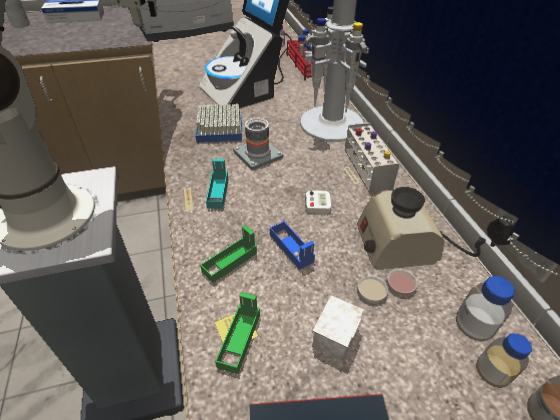

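View pics/top0.png

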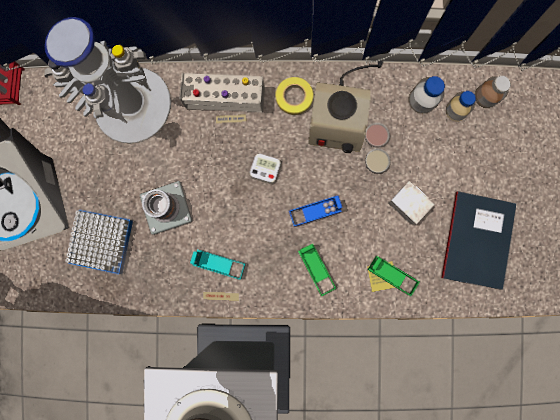

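Side view: blue tray at (292,245) with its grip at (307,253), jar at (257,140), timer (318,202), tin (338,325). Top view: blue tray (318,210), jar (160,205), timer (265,167), tin (411,203). 
Tray candidates in the top view are blue (318,210), turquoise (218,264), green (317,270) and green (393,275). Only the blue one, which holds the balls, fits the description. I'll confirm that in a crop.

```bash
cat > h.py <<'E'
import numpy as np, cv2
from scipy.spatial.transform import Rotation as R
from bench import manip, effector, viewer
def cam(n):
    c=viewer.get_calibration(n); f=210/np.tan(np.radians(c['vfov'])/2)
    K=np.array([[f,0,c['cx']],[0,f,c['cy']],[0,0,1]]); return K,c['dist_coeffs'],np.array(c['eye']),R.from_quat(c['attitude'])
def rays(n,px):
    K,d,e,r=cam(n); p=cv2.undistortPoints(np.array(px,float).reshape(-1,1,2),K,d)[:,0]
    v=r.apply(np.c_[p,np.ones(len(p))]); return e,v/np.linalg.norm(v,axis=1)[:,None]
def plane(n,px,z):
    e,v=rays(n,px); return e+v*((z-e[2])/v[:,2])[:,None]
def tri(pt,ps):
    "one point from top and side pixels; returns point and ray miss"
    (e1,v1),(e2,v2)=rays('top',[pt]),rays('side',[ps]); v1,v2=v1[0],v2[0]
    s=np.linalg.lstsq(np.c_[v1,-v2],e2-e1,rcond=None)[0]; a,b=e1+s[0]*v1,e2+s[1]*v2
    return (a+b)/2,np.linalg.norm(a-b)
def proj(n,P):
    K,d,e,r=cam(n); M=r.inv().as_matrix()
    return cv2.projectPoints(np.array(P,float).reshape(-1,1,3),cv2.Rodrigues(M)[0],-M@e,K,d)[0][:,0]
E
python3 - <<'E'
from h import *
t,s=cv2.imread('pics/top0.png'),cv2.imread('pics/side0.png')
def crop(im,x,y,w,h): return cv2.resize(im[y:y+h,x:x+w],(400,300),interpolation=cv2.INTER_CUBIC)
cv2.imwrite('pics/crops.png',np.vstack([np.hstack([crop(t,278,180,80,60),crop(s,252,211,80,60)]),np.hstack([crop(t,125,175,80,60),crop(s,218,110,80,60)])]))
for n,im in(('top',t),('side',s)):
    hsv=cv2.cvtColor(im,cv2.COLOR_BGR2HSV); m=cv2.inRange(hsv,(108,120,60),(125,255,255))
    for c in cv2.findContours(m,0,1)[0]:
        if cv2.contourArea(c)>100: print(n,cv2.minAreaRect(c),cv2.contourArea(c),cv2.approxPolyDP(c,2,True)[:,0].tolist())
E
```

```text
top ((317.1162414550781, 210.00271606445312), (16.836414337158203, 49.18585968017578), 72.89727020263672) 574.0 [[338, 196], [299, 207], [302, 208], [306, 221], [296, 225], [341, 211]]
top ((467.5, 98.0), (14.0, 15.0), 90.0) 162.5 [[463, 92], [460, 97], [461, 103], [472, 104], [475, 100], [474, 94], [469, 91]]
top ((434.3536682128906, 85.68295288085938), (18.89702606201172, 18.428504943847656), 38.65980911254883) 263.5 [[433, 76], [426, 81], [424, 88], [436, 96], [443, 90], [444, 85], [442, 80]]
top ((68.5, 41.0), (48.0, 47.0), 90.0) 243.0 [[84, 20], [76, 17], [62, 19], [80, 19], [90, 31], [89, 44], [83, 54], [74, 61], [65, 63], [49, 56], [45, 40], [52, 26], [60, 21], [49, 30], [45, 39], [45, 52], [56, 64], [74, 64], [89, 52], [92, 30]]
side ((518.1345825195312, 344.6730651855469), (26.837974548339844, 20.435449600219727), 52.12501525878906) 408.0 [[505, 339], [507, 347], [515, 352], [513, 354], [516, 357], [523, 357], [531, 349], [529, 342], [521, 335], [510, 334]]
side ((499.8876953125, 288.3201904296875), (30.739940643310547, 24.485952377319336), 57.9946174621582) 552.5 [[489, 277], [484, 286], [495, 298], [494, 302], [507, 302], [514, 291], [511, 283], [499, 276]]
side ((293.20721435546875, 237.36328125), (46.0965576171875, 23.786479949951172), 48.99091720581055) 291.0 [[270, 227], [299, 262], [301, 260], [293, 252], [298, 252], [300, 247], [303, 249], [313, 244], [312, 241], [305, 244], [284, 221], [280, 223], [284, 222], [303, 243], [301, 245], [291, 235], [281, 240], [272, 228], [274, 226]]
side ((218.06085205078125, 137.338134765625), (5.585142135620117, 44.13624572753906), 87.39744567871094) 196.5 [[240, 134], [196, 138], [198, 141], [240, 139]]
```

View pics/crops.png

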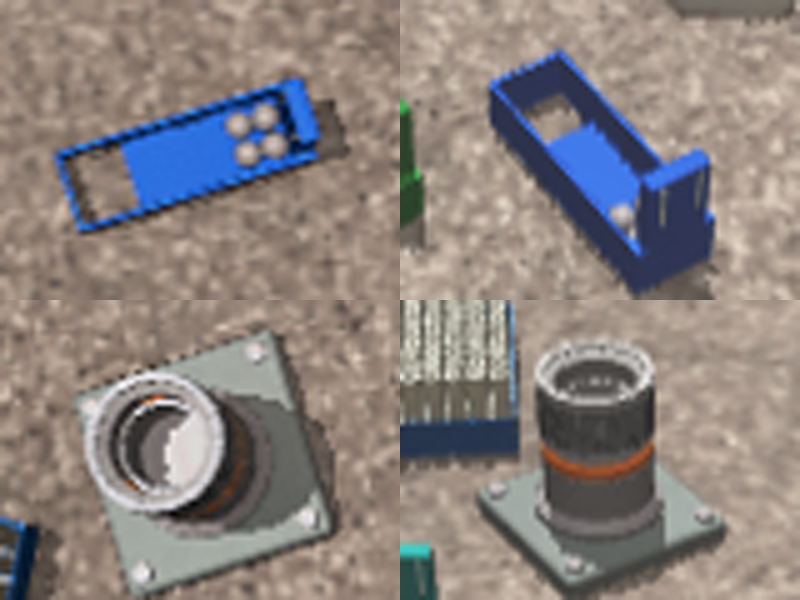

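The crop confirms it: the blue tray holds four balls, its grip is on the right (-y), and its nose points left towards the jar. Crop positions are grip top (302,112) and collar mouth (158,445). Next I triangulate.

```bash
python3 - <<'E'
from h import *
np.set_printoptions(precision=4,suppress=True)
T=lambda x,y,ox,oy:((x+.5)/5-.5+ox,(y+.5)/5-.5+oy)
tt=lambda x,y:T(x,y,278,180); ts=lambda x,y:T(x-400,y,252,211)
jt=lambda x,y:T(x,y-300,125,175); js=lambda x,y:T(x-400,y-300,218,110)
for k,a,b in[('grip top',tt(302,112),ts(674,168)),('noseL',tt(82,230),ts(490,84)),('noseR',tt(57,155),ts(562,52)),
 ('collar',jt(158,445),js(596,373)),('plate1',jt(270,333),js(725,525)),('plate2',jt(135,595),js(480,492)),('plate near',jt(330,530),js(570,597))]: print(k,*tri(a,b))
pl=lambda L,f,n,z:plane(n,[f(*p) for p in L],z)
print('tray rim z.026',pl([(57,155),(82,230),(318,157),(298,80)],tt,'top',.026))
print('grip z.064',pl([(287,86),(302,80),(319,138),(305,143)],tt,'top',.064))
P=pl([(270,333),(330,530),(135,595),(78,395)],jt,'top',.014);print('plate',P,P.mean(0))
print('collar plane.100',pl([(158,445)],jt,'top',.1),pl([(596,373)],js,'side',.1))
# circle-fit check of collar: light top rim
print('timer,tin',plane('top',[(265,167),(411,203)],.02))
# project collar outline
a=np.linspace(0,2*np.pi,60)
c=pl([(158,445)],jt,'top',.1)[0]
for n,im in(('top','top0'),('side','side0')):
    q=proj(n,c+np.c_[.031*np.cos(a),.031*np.sin(a),0*a]); print(n,q.min(0),q.max(0))
print([jt(88,375),jt(228,515)],[js(536,340),js(656,405)])
E
```

```text
grip top [ 0.5434 -0.2966  0.063 ] 0.0013333732992601272
noseL [ 0.4924 -0.197   0.0244] 0.0014060531587808591
noseR [ 0.5281 -0.1853  0.0236] 0.0027252998219680024
collar [0.5347 0.1105 0.097 ] 0.0035201777417824855
plate1 [0.5993 0.0813 0.0072] 0.00241876582878139
plate2 [0.4724 0.1428 0.0101] 0.0028054543567025843
plate near [ 0.5046  0.0512 -0.002 ] 0.0013457858929054993
tray rim z.026 [[ 0.5265 -0.1851  0.026 ]
 [ 0.4915 -0.1969  0.026 ]
 [ 0.5262 -0.3067  0.026 ]
 [ 0.5624 -0.2975  0.026 ]]
grip z.064 [[ 0.5545 -0.2896  0.064 ]
 [ 0.5573 -0.2964  0.064 ]
 [ 0.5309 -0.304   0.064 ]
 [ 0.5286 -0.2977  0.064 ]]
plate [[0.597  0.08   0.014 ]
 [0.5026 0.0481 0.014 ]
 [0.4707 0.1418 0.014 ]
 [0.5668 0.1735 0.014 ]] [0.5343 0.1109 0.014 ]
collar plane.100 [[0.5326 0.1099 0.1   ]] [[0.5355 0.1057 0.1   ]]
timer,tin [[ 0.6306 -0.1274  0.02  ]
 [ 0.5467 -0.4726  0.02  ]]
top [142.7111 189.8318] [169.7824 217.4358]
side [243.6151 117.379 ] [267.1023 129.9189]
[(142.2, 189.6), (170.2, 217.6)] [(244.8, 117.6), (268.8, 130.6)]
```

```bash
cat >> h.py <<'E'
np.set_printoptions(precision=3,suppress=True)
JAR=np.array([.534,.1105]); YAW=np.degrees(np.arctan2(.111,-.035)); TR0=np.array([.5276,-.2501,0.])
def traytool(origin,yaw,pitch,s=1):
    "TCP pose for tray pose (pitch>0 = nose down), gripped at tray_grip"
    r=R.from_euler('ZY',[yaw,pitch],degrees=True)
    loc=R.from_matrix(np.array([[0,s,0],[s,0,0],[0,0,-1.]]))
    return np.asarray(origin)+r.apply([-.05,0,.031]),(r*loc).as_quat()
def pour(yaw,pitch,zh,s=1,xy=JAR):
    r=R.from_euler('ZY',[yaw,pitch],degrees=True)
    return traytool(np.r_[xy,zh]-r.apply([.045,0,0]),yaw,pitch,s)
def coltool(a,z): return np.r_[JAR,z],R.from_matrix(np.array([[0,1,0],[1,0,0],[0,0,-1.]])).__rmul__(R.from_euler('z',a,degrees=True)).as_quat()
E
python3 - <<'E'
from h import *
for s in(1,-1):
    print(s,'grasp',manip.solve_ik(*traytool(TR0,YAW,0,s)),'up',manip.solve_ik(*traytool(TR0+[0,0,.16],YAW,-10,s)))
    for yaw in(60,80,100,120,140):
        print(s,yaw,manip.solve_ik(*pour(yaw,-10,.14,s)),manip.solve_ik(*pour(yaw,40,.118,s)))
for a in range(-180,180,30): print('col',a,manip.solve_ik(*coltool(a,.07)))
E
```

```text
1 grasp [ 0.543  0.657 -0.113  1.763  0.104  0.728  2.252] up [ 1.281  0.957 -1.306  1.526  0.76   1.42   1.807]
1 60 [ 0.069  0.23  -0.07   2.108 -0.204  0.727  1.196] [-0.251  0.644 -0.28   1.56   0.489  1.611  0.369]
1 80 [ 0.152  0.321 -0.127  1.983 -0.181  0.824  1.55 ] [-0.303  0.575 -0.288  1.682  0.64   1.482  0.557]
1 100 [ 0.227  0.418 -0.235  1.845 -0.097  0.924  1.816] [-0.334  0.49  -0.299  1.826  0.788  1.316  0.727]
1 120 [ 0.275  0.515 -0.361  1.711  0.023  1.024  2.033] [-0.33   0.397 -0.318  1.977  0.942  1.119  0.884]
1 140 [ 0.291  0.608 -0.488  1.594  0.158  1.122  2.23 ] [-0.29   0.301 -0.331  2.12   1.106  0.884  1.04 ]
-1 grasp [ 0.096  0.711  0.496  1.78  -0.463  0.768 -0.436] up [ 0.232  0.58   0.433  1.566 -0.362  1.207 -0.49 ]
-1 60 [-0.77   0.328  0.911  2.132 -0.587  0.819 -1.58 ] [-1.182  1.115  1.349  1.595 -0.43   1.543 -1.866]
-1 80 [-0.137  0.32   0.214  1.992 -0.325  0.843 -1.462] [-0.736  0.573  0.302  1.699  0.4    1.346 -2.371]
-1 100 [-0.106  0.41   0.182  1.857 -0.3    0.944 -1.149] [-0.743  0.479  0.225  1.841  0.595  1.177 -2.257]
-1 120 [-0
[... 213 characters left out ...]
180 [ 0.264  0.588 -0.659  1.925  0.496  0.795  2.471]
col -150 [-1.144  1.053  1.35   1.97  -1.147  1.194 -1.933]
col -120 [-0.935  0.686  0.905  1.965 -0.723  0.852 -1.725]
col -90 [-0.41   0.499  0.196  1.948 -0.144  0.707 -1.699]
col -60 [-0.339  0.495  0.107  1.946 -0.078  0.705 -1.233]
col -30 [-0.273  0.493  0.024  1.944 -0.017  0.705 -0.762]
col 0 [-0.199  0.494 -0.068  1.941  0.049  0.708 -0.296]
col 30 [-0.124  0.499 -0.161  1.938  0.117  0.713  0.169]
col 60 [-0.049  0.507 -0.255  1.936  0.186  0.721  0.634]
col 90 [ 0.017  0.517 -0.338  1.933  0.248  0.731  1.106]
col 120 [ 0.095  0.533 -0.437  1.931  0.323  0.746  1.566]
col 150 [ 0.176  0.556 -0.542  1.928  0.403  0.766  2.023]
```

```bash
python3 - <<'E'
from h import *
c=manip.current_clock
manip.servo_line([.40,.2,.25],vel=.3); print(c(),manip.current_q())
p,q=traytool(TR0,YAW,0,-1)
manip.move_pose(p+[0,0,.06],q); print(c(),manip.current_q())
manip.servo_line(p,vel=.1); print(c(),manip.current_tool_pos()-p,manip.current_force())
effector.close(25); print(c(),manip.current_finger_gap(),manip.current_gripper_force())
manip.servo_line(p+[0,0,.02],vel=.1); print(c(),manip.current_finger_gap(),manip.current_force())
cv2.imwrite('pics/s1.png',np.hstack([cv2.resize(viewer.get_image(n)[y:y+90,x:x+120,::-1],(400,300)) for n,x,y in(('top',260,160),('side',230,190))]))
E
```

```text
1.5667 [-0.262  0.089 -0.278  2.012  0.027  1.045  0.551]
3.525 [ 0.224  0.585  0.312  1.755 -0.232  0.837 -0.619]
4.275 [ 0. -0.  0.] [0.387 0.53  0.219]
5.5083 0.010243715714411706 24.997474551200867
5.8583 0.009886755042526308 [-0.716  0.068 -2.346]
```

View pics/s1.png

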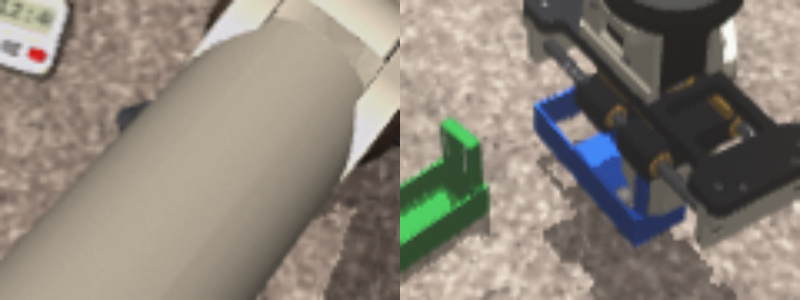

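The side view shows the tray held level by its grip. Next I carry it nose-up to the jar and pour.

```bash
python3 - <<'E'
from h import *
c=manip.current_clock
Y2=120
def go(p,q,v):
    try: manip.servo_line(p,q,vel=v)
    except manip.PlanningError as e: print('line refused',e); manip.move_pose(p,q)
go(*traytool(TR0+[0,0,.12],YAW,-10,-1),.12)
go(*pour(Y2,-10,.15,-1),.2); print(c(),manip.current_q(),manip.current_force())
for th in(-2,6,14,22,30,38):
    go(*pour(Y2,th,.109+.017*np.sin(np.radians(max(th,0))),-1),.06)
manip.sleep(.8)
print(c(),manip.current_q(),manip.current_force(),manip.current_finger_gap())
cv2.imwrite('pics/s2.png',np.hstack([cv2.resize(viewer.get_image(n)[y:y+90,x:x+120,::-1],(400,300)) for n,x,y in(('top',120,160),('side',200,70))]))
E
```

```text
8.6667 [-0.101  0.479  0.144  1.718 -0.246  1.054 -0.887] [ 0.781 -0.102 -2.638]
12.125 [-0.939  0.393  0.448  1.994  0.652  0.902 -2.01 ] [ 0.322  0.038 -0.795] 0.010047761353226875
```

View pics/s2.png

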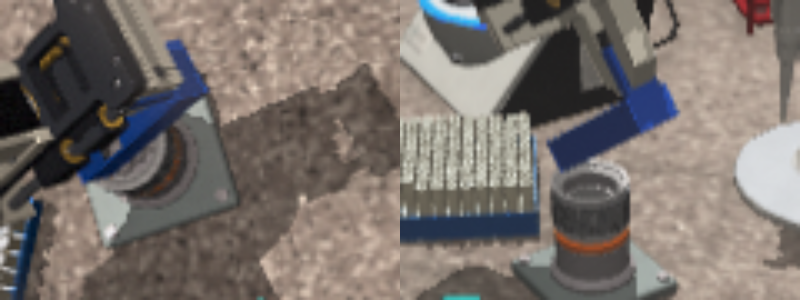

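The tray is tipped about 38° with its nose over the collar mouth, and no stray balls are visible. I lift it clear and look in both the jar and the tray.

```bash
python3 - <<'E'
from h import *
c=manip.current_clock
def go(p,q,v):
    try: manip.servo_line(p,q,vel=v)
    except manip.PlanningError as e: print('line refused',e); manip.move_pose(p,q)
print(proj('side',[np.r_[JAR,.1]]))
go(*pour(120,38,.135,-1),.1)
go(*pour(120,-5,.16,-1),.25)
go(*traytool(TR0+[0,0,.12],YAW,-8,-1),.3)
print(c(),manip.current_force(),manip.current_finger_gap())
im={n:viewer.get_image(n)[:,:,::-1] for n in('top','side')}
cr=lambda n,x,y:cv2.resize(im[n][y:y+60,x:x+80],(400,300),interpolation=cv2.INTER_CUBIC)
cv2.imwrite('pics/s3.png',np.vstack([np.hstack([cr('top',120,175),cr('side',218,105)]),np.hstack([cr('top',278,180),cr('side',260,160)])]))
E
```

```text
[[255.834 123.332]]
14.8667 [0.347 0.661 0.073] 0.009758321845428906
```

View pics/s3.png

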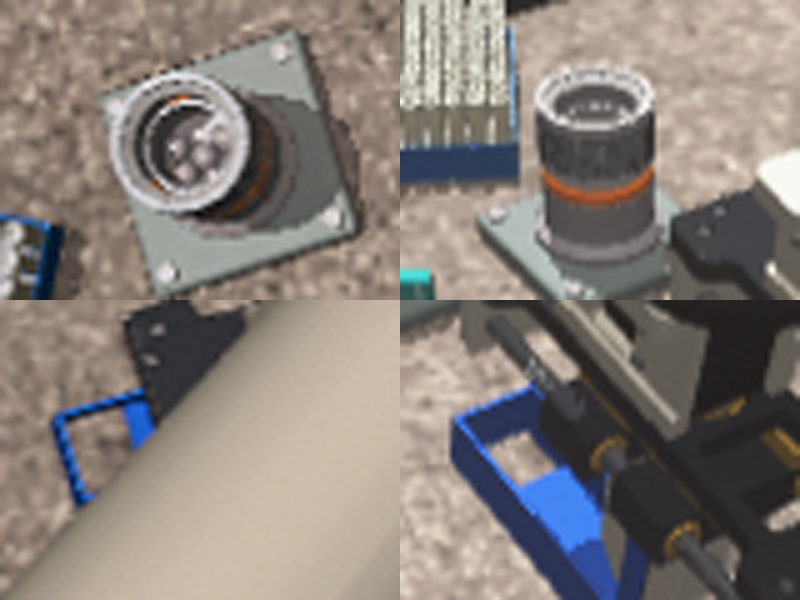

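Top crop: balls in the jar at about (180,147), (203,158), (185,172) and (212,128), and none visible in the front part of the tray floor. I stand the tray back and check its floor.

```bash
python3 - <<'E'
from h import *
c=manip.current_clock
p,q=traytool(TR0,YAW,0,-1)
manip.servo_line(p+[0,0,.03],q,vel=.15); print(manip.current_force())
manip.servo_line(p+[0,0,.0005],vel=.08); print(c(),manip.current_force())
effector.open_jaws(); manip.servo_line(p+[0,0,.06],vel=.2)
manip.move_pose(*coltool(60,.20)); print(c(),manip.current_q())
im=viewer.get_image('top')[:,:,::-1]; im2=viewer.get_image('side')[:,:,::-1]
cr=lambda im,x,y:cv2.resize(im[y:y+60,x:x+80],(400,300),interpolation=cv2.INTER_CUBIC)
cv2.imwrite('pics/s4.png',np.hstack([cr(im,278,180),cr(im2,252,211)]))
for a in (60,30,0,-30): print(a,manip.solve_ik(*coltool(a,.066)))
E
```

```text
[ 0.626 -0.385 -1.454]
16.1833 [ 0.662  0.337 -1.624]
19.5333 [-0.104  0.319 -0.177  1.85   0.067  0.979  0.734]
60 [-0.126  0.505 -0.158  1.94   0.118  0.705  0.693]
30 [-0.187  0.501 -0.083  1.942  0.062  0.701  0.217]
0 [-0.262  0.499  0.011  1.945 -0.008  0.698 -0.246]
-30 [-0.337  0.501  0.105  1.947 -0.078  0.697 -0.709]
```

View pics/s4.png

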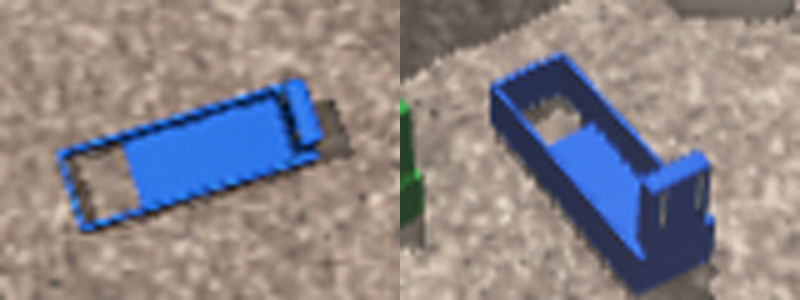

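Both views show the tray upright, empty and back in its old place. Now I grip the collar and turn it clockwise with a light downward push.

```bash
python3 - <<'E'
from h import *
c=manip.current_clock; a=60; z=.068
p,q=coltool(a,z)
manip.servo_line(p,q,vel=.15); print(c(),manip.current_tool_pos()-p,manip.current_force())
effector.close(40); manip.sleep(.1); print(c(),manip.current_finger_gap(),manip.current_gripper_force(),manip.current_force(),manip.current_tool_pos()-p)
f0=manip.current_force()[2]; z0=z
def press(z,lim=5,maxd=.004):
    zz=z
    while manip.current_force()[2]-f0<lim and z-zz<maxd:
        zz-=.0005; manip.servo_line(np.r_[JAR,zz],vel=.03)
    return zz
z=press(z); print('pressed',z-z0,manip.current_force()[2]-f0,manip.current_tool_pos(),c())
t0=c(); n=0
while c()-t0<14 and a>-20:
    a-=4; manip.servo_line(np.r_[JAR,z],coltool(a,z)[1],vel=.1)
    f=manip.current_force()[2]-f0; d=0
    if f<3: zn=press(z); d=z-zn; z=zn
    print(a,round(f,2),round(d*1e3,1),round((manip.current_tool_pos()[2]-z0)*1e3,2),round(manip.current_wrist_torque()[2],2),round(c(),2))
    if z0-z>.0035: break
print(manip.current_q(),manip.current_finger_gap(),manip.current_force())
E
```

```text
20.6667 [0.001 0.    0.001] [0.512 0.802 0.409]
21.3583 0.061503573563317114 40.00048558227718 [-0.849 -0.394  3.301] [0. 0. 0.]
pressed -0.0010000000000000009 6.965908688101823 [0.534 0.111 0.068] 21.8583
56 5.76 0.0 0.07 -0.14 22.11
52 3.74 0.0 -0.07 -0.18 22.36
48 -1.15 2.0 -1.92 -0.24 23.61
44 -6.28 4.0 -6.83 -0.2 25.86
[-0.183  0.509 -0.087  1.943  0.067  0.691  0.457] 0.06164029356040538 [4.71  3.256 3.896]
```

```bash
python3 - <<'E'
from h import *
c=manip.current_clock; z0=.068
z=z0-.007; a=41
manip.servo_line(np.r_[JAR,z],coltool(a,z)[1],vel=.1); print(manip.current_force(),manip.current_wrist_torque())
for i in range(16):
    z-=.0005; manip.servo_line(np.r_[JAR,z],vel=.03)
    f=manip.current_force(); print(round((z-z0)*1e3,1),round((manip.current_tool_pos()[2]-z0)*1e3,2),f,round(manip.current_wrist_torque()[2],2))
    if f[2]>22: break
print(c(),manip.current_finger_gap())
im=viewer.get_image('side')[:,:,::-1]
cv2.imwrite('pics/s5.png',cv2.resize(im[100:175,210:310],(800,600),interpolation=cv2.INTER_CUBIC))
E
```

```text
[3.141 1.068 2.609] [ 0.43  -0.727 -0.047]
-7.5 -7.71 [3.061 1.361 2.557] -0.05
-8.0 -8.17 [1.328 0.635 3.138] -0.01
-8.5 -8.65 [0.839 1.216 4.214] -0.05
-9.0 -9.17 [-0.132  0.127  4.816] 0.07
-9.5 -9.63 [-0.623  0.483  3.837] -0.01
-10.0 -10.11 [-0.805 -0.18   5.319] 0.04
-10.5 -10.55 [-1.672 -0.409  5.204] 0.0
-11.0 -10.99 [-0.839  0.197  5.849] -0.04
-11.5 -11.39 [-1.479  0.913  5.536] -0.05
-12.0 -11.52 [-2.658  0.212 10.087] 0.01
-12.5 -11.56 [-3.546 -0.553 14.938] -0.02
-13.0 -11.59 [-5.98  -0.857 18.582] 0.05
-13.5 -11.62 [-6.881 -1.785 22.562] 0.01
29.3583 0.0617945705575487
```

View pics/s5.png

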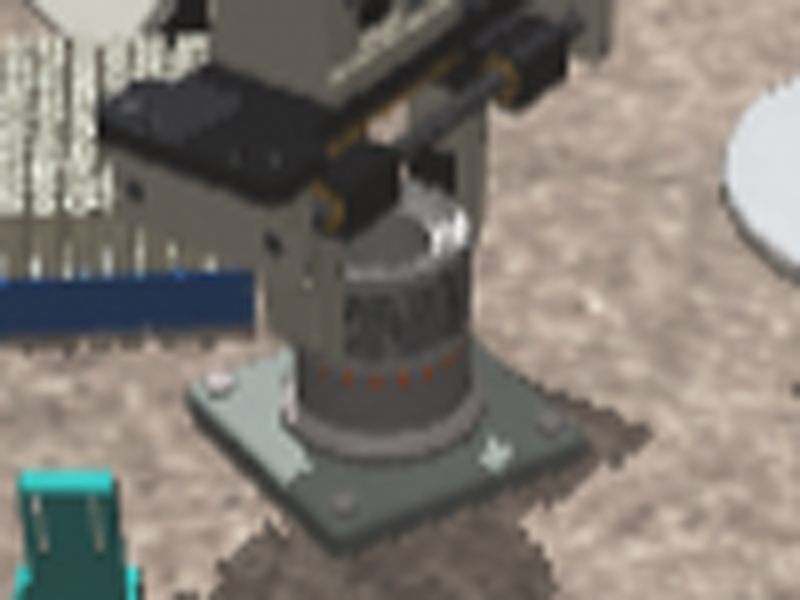

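The crop shows the collar down to the flange, with only a thin trace of the orange ring left at about (390,380). The force shows a hard stop at 11.6 mm after the spring ramp. I'll wiggle it slightly to rule out binding, press a bit more and check the spring force.

```bash
python3 - <<'E'
from h import *
z=.068-.0135
for a in(43,39,41):
    manip.servo_line(np.r_[JAR,z],coltool(a,z)[1],vel=.1); print(a,round((manip.current_tool_pos()[2]-.068)*1e3,2),manip.current_force(),manip.current_wrist_torque())
for z in(.054,.0535):
    manip.servo_line(np.r_[JAR,z],vel=.03); manip.sleep(.3); print(z,manip.current_tool_pos(),manip.current_force(),manip.current_wrist_torque(),manip.current_finger_gap())
im=viewer.get_image('side')[:,:,::-1]; hsv=cv2.cvtColor(im,cv2.COLOR_BGR2HSV)
o=cv2.inRange(hsv[100:175,210:310],(3,100,60),(18,255,255)); print('orange px',(o>0).sum())
for n,i in(('start',cv2.imread('pics/side0.png')),):
    print(n,(cv2.inRange(cv2.cvtColor(i,cv2.COLOR_BGR2HSV)[100:175,210:310],(3,100,60),(18,255,255))>0).sum())
cv2.imwrite('pics/s6.png',cv2.resize(im[120:165,230:290],(800,600),interpolation=cv2.INTER_NEAREST)); print(manip.current_clock())
E
```

```text
43 -11.6 [-4.597 -1.343 20.639] [-0.308  1.238  0.085]
39 -11.6 [-3.397 -0.651 18.808] [-0.199  0.966 -0.407]
41 -11.61 [-1.901  0.213 18.455] [-0.275  0.833  0.049]
0.054 [0.535 0.111 0.056] [-4.222  0.166 23.505] [-0.351  1.216  0.111] 0.0616610331963319
0.0535 [0.535 0.111 0.056] [-6.187 -2.182 27.531] [-0.453  1.519  0.094] 0.061465710469556956
orange px 27
start 77
31.3083
```

View pics/s6.png

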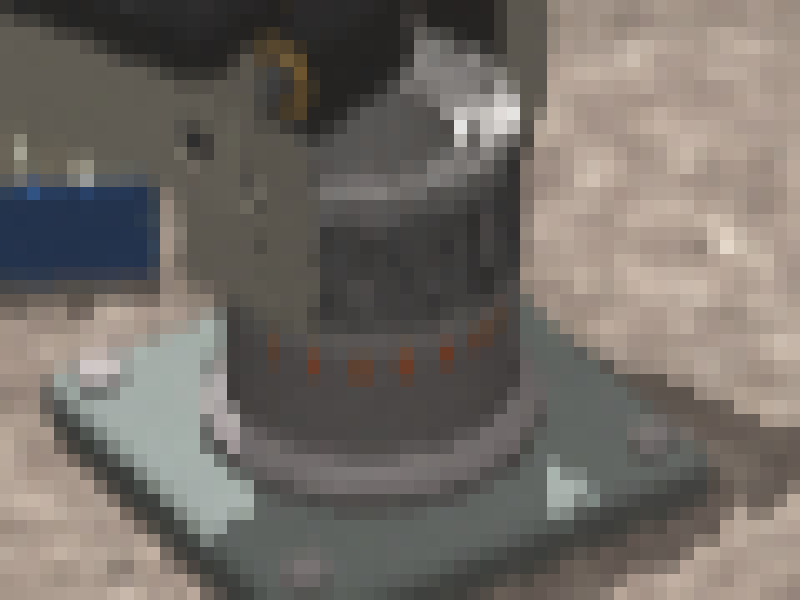

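The orange dashes are the ring sunk into the equally wide body, so it is pressed flush. The hard stop stays put under 27 N and the pins resist turning, so the collar is home and held.

```bash
python3 -c "
from bench import manip
print(manip.hand_in())"
```

```text
the job is handed in; nothing more can be done
None
```

I handed the job in at about 31 s: the balls are in the jar (tray empty, four visible in the mouth), the tray is upright back in its place, and the collar is keyed over the pins and held down at its hard stop with about 27 N.

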